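# Load the calibration filter bar into the photometer

## Task

Take the yellow-handled filter bar from the blue tray and slide it, nose first, into the slot in the photometer's side until it is fully home against the stop hidden inside, then let go of it. Push gently, never harder than about 20 N: a spring drags on the bar on the way in, the real stop feels hard and lies at a different depth every time. Leave the grey bar and the other things on the bench where they are.

Things in the scene. Friction and masses are not known exactly. Their poses are not given: they have to be found in the camera images.
- yellow_bar: Bar to load: dark steel blade 30 mm wide, 12 mm thick with three round glass windows and an upright yellow handle near its rear. Origin: on the blade's underside below the handle's centre; +x along the blade to its nose, +z up. Blade from x = -15 to +127 mm, then a thinner nose (25 mm wide, 1.5 to 8.5 mm above the underside) to x = +136 mm. About 0.16 kg (+-25 %). Lies flat, handle up.
- yellow_bar_handle (a point): Point to grip on the yellow handle, on its middle, 48 mm above the bar's underside. The handle is 28 mm long (bar x), 14 mm thick (bar y) and reaches from 12 to 62 mm above the underside.
- yellow_bar_tip (a point): Centre of the yellow bar's nose end, 136 mm ahead of its origin along +x, 5 mm above the underside.
- grey_bar: A second filter bar of the same shape and size with a grey handle, beside the yellow one in the tray (about 90 mm apart, either order). It stays where it is.
- tray: Blue tray, fixed, 230 x 220 x 30 mm, floor and walls 5 mm thick; origin under its centre. Both bars lie in it along its y axis, noses to +y.
- photometer: White bench photometer, fixed. Origin on the table below the mouth of its slot; +x points into the slot (roughly world +y), z up. A low bay (110 mm wide, 61 mm high) holding the slot runs from x = 0 to 160 mm; behind it, x = 160 to 420 mm, y = -230 to +110 mm, stands the case, 240 mm high. Nothing inside the bay can be seen.
- slot_mouth (a point): Middle of the slot's mouth, on the slot floor, 34 mm above the table; axes as the photometer's (+x inward). Slot 32.5 mm wide, 15 mm high, level, closed above. In front of the mouth the floor goes on 30 mm as an apron, with blue guide cheeks 24 mm long to each side, 32 mm apart at the mouth and about 50 mm apart at their outer ends.
- seat: Blue strip above the mouth; carries the hidden stop. Origin and axes as slot_mouth; tells nothing of the stop. From 35 to 50 mm in, a sprung roof shoe (about 5 N) meets the blade and from then on drags on it (push of 1 to 8 N). Hard stop 70 to 108 mm in, other each time; before it a pin 5 mm long on a weak spring (under 2 N) gives way; the drag holds the bar there when let go.
- amber_jar: Amber sample jar, 48 mm across, 75 mm tall, standing; a bystander. Origin at its underside.
- clear_jar: Clear sample jar, 48 mm across, 75 mm tall, standing; a bystander. Origin at its underside.
- jar_cap: White jar cap, 44 mm across, 14 mm high; a bystander. Origin at its underside.
- beaker: Glass beaker, 66 mm across, 85 mm tall, standing; a bystander. Origin at its underside.
Things that resemble listed ones, but are neither listed nor needed, are in the scene too. What is shaped like the yellow_bar but purple is not meant.

How it is judged:
On the way, in this order (a step that is already met when the one before it is completed fails the run):
1. the yellow bar is lifted clear of the tray (height (world z) of yellow_bar above 0.03 m), for 0.1 s.
2. the yellow bar's nose is at least 20 mm inside the slot, the bar in line with it (x of yellow_bar_tip in the frame of slot_mouth above 0.02 m and y of yellow_bar_tip in the frame of slot_mouth between -0.006 and 0.006 m and z of yellow_bar_tip in the frame of slot_mouth below 0.014 m and angle between the x axis of yellow_bar and the x axis of slot_mouth, either way round below 0.12 rad), for 0.1 s.
At the end, for the whole second after the job is handed in: The yellow bar lies in the slot, in line with it (within 0.08 rad and 5 mm), at rest and released, its nose home at the hidden stop: within about 3 mm of it, so that the sprung pin in front of the stop is pressed in (it pushes on the bar with more than 1 N) (x of yellow_bar_tip in the frame of slot_mouth above 0.064 m and y of yellow_bar_tip in the frame of slot_mouth between -0.005 and 0.005 m and z of yellow_bar_tip in the frame of slot_mouth between 0 and 0.012 m and angle between the x axis of yellow_bar and the x axis of slot_mouth, either way round below 0.08 rad and contact force between yellow_bar and seat above 1 N and linear speed of yellow_bar below 0.01 m/s); the robot touches nothing.
It fails at once if the yellow bar pressed against the hidden stop with more than 25 N (contact force between yellow_bar and seat above 25 N).
It fails at once if the yellow bar jammed against the photometer with more than 45 N, all contacts added up (contact force between yellow_bar and photometer above 45 N).
It fails at once if the grey bar moved more than 20 mm (distance of grey_bar from where it was at the start of the episode above 0.02 m).
It fails at once if a jar, the cap or the beaker moved more than 25 mm (distance of any of amber_jar, clear_jar, jar_cap, beaker from where it was at the start of the episode above 0.025 m).
It also fails if it takes over 67 s, if anything falls off the work surface, if the arm or the gripper's body presses on something with over 40 N, if the wrist force passes 120 N, or if a joint passes its speed limit or range.

## Robot

A 7-joint arm with a two-finger parallel gripper is mounted at the origin on the work surface. World frame = base frame: x ahead of the robot, y to its left, z up, the work surface at z = 0. Lengths are in m, angles in rad, forces in N, time in s.
With the tool pointing down it reaches from about 0.425 to 0.875 m from the base axis. Payload 4.7 kg.
Tool frame: the origin (TCP) lies at the very end of the fingers, on their centre line; the grasp point (between the pads) lies 19 mm behind it; z points along the fingers, y is the line along which they close (so a half turn about z gives the same grasp; the last joint's range is limited). The gripper opens to 87 mm and grips with 3 to 60 N. Pads are 19 mm wide; open, the fingers measure 117 mm over their backs; the gripper's body (75 mm by 190 mm) begins 51 mm behind the grasp point.
Start: joints at [-1.1, 0.321, -0.07, 1.45, 0.023, 1.371, -0.057], TCP at [0.287, 0.583, 0.185] pointing down, gripper open.
Joint ranges: [-2.86, 2.86], [-0.3, 2.09], [-1.38, 1.24], [0.06, 2.45], [-1.56, 4.7], [0.09, 2.05], [-2.69, 2.69]. Speed limits (rad/s): [2.57, 2.57, 3.14, 3.14, 3.14, 3.14, 3.14].

## Interface

Orientations are given as a unit quaternion [w, x, y, z].
In Python, from station import manip, eyes gives the robot as it stands.
- The arm moves only by the shell command python3 -m creep 'ROWS' [OPENING] [FORCE]. ROWS is text: rows parted by semicolons, each of 6 numbers parted by spaces: the shift along the tool's x, y, z normalised to -1 to 1, where 1 is 0.02 m, then the turn, a rotation vector about the tool's x, y, z normalised to -1 to 1, where 1 is 4 degrees. In form: tx ty tz wx wy wz; .... A call has 1 to 20 rows; each row shifts and turns the commanded pose from where the row before left it, along the tool's axes as they then stand; what a row does not reach is not made up. A row lasts 1/12 s, in which the tool goes at most 41.7 mm and 7.16 degrees, less where a joint would pass 70% of its speed; a pose out of reach is approached as far as the arm can. A call with a number of a shift or a turn outside -1 to 1 is refused whole. A call with a gripper value outside its range is refused whole. OPENING is the opening, from 0 (shut) to 1 (fully open), set as the call begins (- or left out, the last holds). The fingers move at their own pace and stop on an object; FORCE is the grip in N (left out, the last holds). Time passes only in rows, so rows that do not move let the fingers close. It gives the time, the measured TCP pose, the force, the opening and the grip force at its end, in the units of the state.
- manip.state(): the state, without advancing time (a new reading comes with each control period).
- eyes.get_image(name): name is "side" or "top"; returns the picture (400x640x3 uint8, red, green, blue); there is no depth.
- eyes.calibration(name): a dict with "fx", "fy", "cx", "cy" (pixels), "dist_coeffs" ([k1, k2, p1, p2, k3] as OpenCV has them; the pictures are not rectified), "position" and "attitude" of the camera in the world. Camera axes: x right, y up, looking along -z (the intrinsics and any distortion apply to the point x, -y, -z); pixel columns grow to the right and rows downward; lengths in m; the calibration is good to about 2 mm. A picture is of the moment at which its call begins. calibration takes no time and is no camera call.
- manip.sign_off(): hands the job in; it is judged then, once.
The state is a dict: "clock": time; "q": joint angles; "joint_velocities": joint speeds; "joint_torque": joint torques, N m; "eef_pos": TCP position; "orientation": TCP orientation; "force": force on the tool from outside, world axes, zero at the start; "ft_torque": the same for the moment, N m; "finger_gap": opening from 0.0 (shut) to 1.0 (fully open); "grip_force": force on a finger pad.
Only numpy, scipy, OpenCV 4.12 (cv2) and the standard library are available. Lean on these libraries where they do the work, as an engineer would, in place of code of your own. Each camera call takes 0.05 s, during which the arm holds its last target. There are 200 camera calls.

## Working session

There is one attempt and no reset: what is moved stays moved. The work goes in short steps, Python scripts to look and compute and a shell command to move; the robot and the scene stay as the last step left them, time stands still between calls to the robot, and variables do not carry over. Pictures are saved under pics/ and viewed, at most 10 in all, crops included, and the job is handed in when it is done.

```bash
mkdir -p pics; ls
python3 - <<'E'
from station import manip, eyes
import cv2
for n in("top","side"):
    cv2.imwrite(f"pics/{n}0.png",eyes.get_image(n)[:,:,::-1]); print(n,eyes.calibration(n))
print(manip.state())
E
```

```text
pics
top {'fx': 477.68488435998023, 'fy': 477.68488435998023, 'cx': 313.5524026191876, 'cy': 202.47899240359106, 'dist_coeffs': array([-0.02350601,  0.        ,  0.        ,  0.        ,  0.        ]), 'position': array([ 0.33241481, -0.14009469,  1.38105308]), 'attitude': array([-0.69845635, -0.03762643,  0.04522569,  0.71323041])}
side {'fx': 520.5251892270538, 'fy': 520.5251892270538, 'cx': 324.7219870375557, 'cy': 198.2731078803493, 'dist_coeffs': array([0.02250447, 0.        , 0.        , 0.        , 0.        ]), 'position': array([ 0.37039273, -0.83951548,  0.97928144]), 'attitude': array([ 0.94870562,  0.31063517, -0.02451445, -0.05350217])}
{'clock': 0.1, 'q': array([-1.09988343,  0.32177865, -0.07007586,  1.45156953,  0.0226388 ,
        1.37081773, -0.05689016]), 'joint_velocities': array([-0.00050751, -0.00292362,  0.00023166, -0.00247849, -0.0010027 ,
        0.00194625,  0.00145198]), 'joint_torque': array([ 4.36910182e-05, -4.92570841e+01, -4.05712584e-01, -3.13395989e+01,
       -6.41956413e-02,  3.96241061e-02,  5.95615393e-05]), 'eef_pos': array([0.28651986, 0.58279959, 0.18374327]), 'orientation': array([-1.35693011e-04,  2.26407345e-01,  9.74032297e-01, -8.83079797e-04]), 'force': array([-0.03958369, -0.34394008, -0.59986385]), 'ft_torque': array([ 0.01745577,  0.03789066, -0.01135809]), 'grip_force': 0.0, 'finger_gap': 1.0006933035895507}
```

View pics/top0.png

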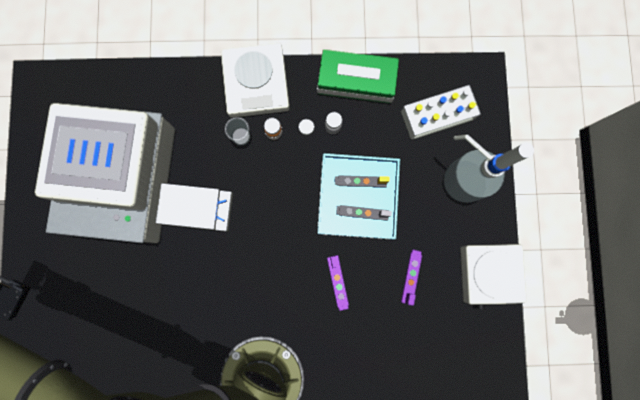

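View pics/side0.png

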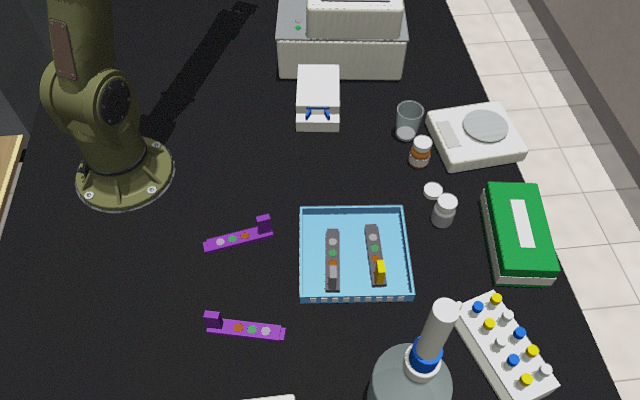

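The top view has the yellow handle at (384,180) with its nose towards (336,181), and the grey bar at (386,213). Two purple decoys lie outside the tray at (338,282) and (412,278). The slot mouth and its cheeks are near (222,210). In the side view the yellow handle is at (380,270), grey at (333,272), and the slot cheeks at (318,112). The bar in the tray with the yellow handle is the one meant; I'll confirm it in an enlarged crop.

```bash
cat > h.py <<'E'
import numpy as np, cv2
from scipy.spatial.transform import Rotation as R
from station import manip, eyes
def cam(n):
    c=eyes.calibration(n); K=np.array([[c['fx'],0,c['cx']],[0,c['fy'],c['cy']],[0,0,1.]])
    w,x,y,z=c['attitude']; Rm=R.from_quat([x,y,z,w]).as_matrix()@np.diag([1,-1,-1])
    return K,c['dist_coeffs'],Rm,c['position']
def unproj(n,uv,z):
    K,d,Rm,p=cam(n); q=cv2.undistortPoints(np.array(uv,float).reshape(-1,1,2),K,d)[:,0]
    r=np.c_[q,np.ones(len(q))]@Rm.T
    return p+r*((np.asarray(z)-p[2])/r[:,2])[:,None]
def proj(n,P):
    K,d,Rm,p=cam(n); P=np.asarray(P,float).reshape(-1,3)
    return cv2.projectPoints(P,cv2.Rodrigues(Rm.T)[0],-Rm.T@p,K,d)[0][:,0]
E
python3 - <<'E'
import cv2,numpy as np
t=cv2.imread("pics/top0.png");s=cv2.imread("pics/side0.png")
a=lambda im,x,y,w,h,k:cv2.resize(im[y:y+h,x:x+w],None,fx=k,fy=k,interpolation=cv2.INTER_CUBIC)
# 400x300 each
c=np.vstack([np.hstack([a(t,310,150,100,75,4),a(t,150,170,100,75,4)]),np.hstack([a(s,300,212,100,75,4),a(s,280,60,100,75,4)])])
cv2.imwrite("pics/c0.png",c)
E
```

```text
(no output)
```

View pics/c0.png

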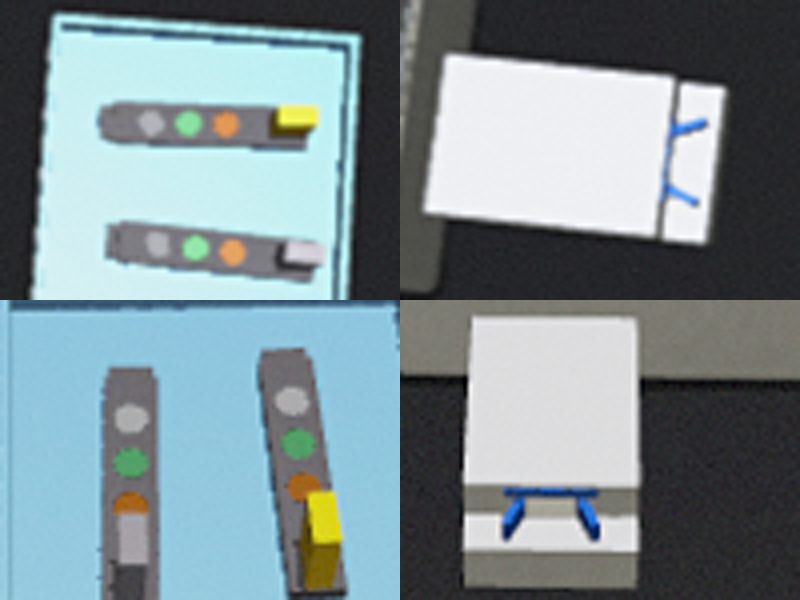

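The crop confirms it: a yellow handle on a steel blade inside the tray, lying beside the grey bar. It also shows the slot mouth under the blue strip, between the cheeks. Next I'll compute positions.

```bash
cat > m.py <<'E'
from h import *
np.set_printoptions(precision=4,suppress=True)
T1=lambda a:[(310+(u+.5)/4-.5,150+(v+.5)/4-.5) for u,v in a]
T2=lambda a:[(150+(u-399.5)/4-.5,170+(v+.5)/4-.5) for u,v in a]
S1=lambda a:[(300+(u+.5)/4-.5,212+(v-299.5)/4-.5) for u,v in a]
S2=lambda a:[(280+(u-399.5)/4-.5,60+(v-299.5)/4-.5) for u,v in a]
def show(l,A):print(l);print(A)
show("handle top T",unproj("top",T1([(298,117)]),.067))
show("handle top S",unproj("side",S1([(324,515)]),.067))
show("nose T",unproj("top",T1([(100,122)]),.0135))
show("nose S",unproj("side",S1([(284,350)]),.0135))
show("windows T",unproj("top",T1([(151,124),(189,124),(226,124)]),.017))
show("windows S",unproj("side",S1([(293,402),(298,444),(303,487)]),.017))
show("baytop T",unproj("top",T2([(444,54),(675,76),(660,240),(425,212)]),.061))
show("baytop S front,back",unproj("side",S2([(464,486),(638,486),(472,316),(637,318)]),.061))
show("apron T",unproj("top",T2([(726,87),(709,243)]),.034))
show("apron S",unproj("side",S2([(464,552),(637,552)]),.034))
E
python3 m.py
```

```text
handle top T
[[ 0.5494 -0.3543  0.067 ]]
handle top S
[[ 0.5519 -0.3516  0.067 ]]
nose T
[[ 0.5573 -0.2191  0.0135]]
nose S
[[ 0.5592 -0.218   0.0135]]
windows T
[[ 0.5546 -0.2557  0.017 ]
 [ 0.554  -0.2832  0.017 ]
 [ 0.5535 -0.3101  0.017 ]]
windows S
[[ 0.5576 -0.2543  0.017 ]
 [ 0.5558 -0.2807  0.017 ]
 [ 0.5538 -0.3071  0.017 ]]
baytop T
[[0.5509 0.2701 0.061 ]
 [0.5321 0.1086 0.061 ]
 [0.4178 0.1188 0.061 ]
 [0.4405 0.2815 0.061 ]]
baytop S front,back
[[0.4221 0.1222 0.061 ]
 [0.5309 0.111  0.061 ]
 [0.4412 0.2842 0.061 ]
 [0.5517 0.271  0.061 ]]
apron T
[[0.5275 0.0775 0.034 ]
 [0.4168 0.0896 0.034 ]]
apron S
[[0.4187 0.0915 0.034 ]
 [0.5271 0.0802 0.034 ]]
```

```bash
python3 -m creep '0 0 -1 0 0 0;0 0 -1 0 0 0;0 0 -1 0 0 0;0 0 -1 0 0 0;0 -1 -1 0 0 0;0 -1 -1 0 0 0;0 -1 -1 0 0 0;0 -1 -1 0 0 0;0 -1 -1 0 0 0;0 -1 -1 0 0 0;0 -1 0 0 0 0;0 -1 0 0 0 0;0 -1 0 0 0 0'
python3 -m creep '0 0 0 0 0 1;0 0 0 0 0 1;0 0 0 0 0 1;0 0 0 0 0 1;0 0 0 0 0 1;0 0 0 0 0 1;0 0 0 0 0 1;0 0 0 0 0 1;0 0 0 0 0 1;0 0 0 0 0 1;0 0 0 0 0 1;0 0 0 0 0 1;0 0 0 0 0 1;0 0 0 0 0 1;0 0 0 0 0 1;0 0 0 0 0 1;0 0 0 0 0 0.7;0 0 0 0 0 0' 0.55
```

```text
clock: 1.18
eef_pos: [0.2069, 0.4209, 0.3848]
orientation: [0.0, 0.226, 0.974, 0.0]
force: [0.1, 0.0, 0.1]
finger_gap: 1.005
grip_force: 0.0
clock: 2.68
eef_pos: [0.2073, 0.4216, 0.3844]
orientation: [0.0, 0.726, 0.688, -0.0]
force: [-0.1, -0.7, -0.7]
finger_gap: 0.552
grip_force: 0.0
```

```bash
python3 -m creep '-0.8 0.8 0 0 0 0;-0.8 0.8 0 0 0 0;-0.8 0.8 0 0 0 0;-0.8 0.8 0 0 0 0;-0.8 0.8 0 0 0 0;-0.8 0.8 0 0 0 0;-0.8 0.8 0 0 0 0;-0.8 0.8 0 0 0 0;-0.8 0.8 0 0 0 0;-0.8 0.8 0 0 0 0'
python3 -m creep '-1 0.4 0 0 0 0;-1 0.4 0 0 0 0;-1 0.4 0 0 0 0;-1 0.4 0 0 0 0;-1 0.4 0 0 0 0;-1 0.4 0 0 0 0;-1 0.4 0 0 0 0;-1 0.4 0 0 0 0;-1 0.4 0 0 0 0;-1 0.4 0 0 0 0;-1 0.4 0 0 0 0;-1 0.4 0 0 0 0;-1 0.4 0 0 0 0;-1 0.4 0 0 0 0;-1 0.4 0 0 0 0;-1 0.4 0 0 0 0;-1 0.4 0 0 0 0;-1 0.4 0 0 0 0;-1 0.4 0 0 0 0;-1 0.4 0 0 0 0'
python3 -m creep '-1 0.35 0.5 0 0 0;-1 0.35 0.5 0 0 0;-1 0.35 1 0 0 0;-1 0.35 1 0 0 0;-1 0.35 1 0 0 0;-1 0.35 1 0 0 0;-1 0.35 1 0 0 0;-1 0.35 1 0 0 0;-1 0.35 1 0 0 0;-0.5 0 1 0 0 0;0 0 1 0 0 0;0 0 0 0 0 0;0 0 0 0 0 0'
```

```text
clock: 3.52
eef_pos: [0.3593, 0.2527, 0.3846]
orientation: [-0.0, 0.725, 0.689, -0.0]
force: [0.7, 0.5, 0.4]
finger_gap: 0.55
grip_force: 0.0
clock: 5.18
eef_pos: [0.4979, -0.155, 0.3847]
orientation: [-0.0, 0.725, 0.689, 0.0]
force: [-0.1, -0.5, 0.1]
finger_gap: 0.547
grip_force: 0.0
clock: 6.27
eef_pos: [0.5505, -0.3462, 0.1837]
orientation: [-0.001, 0.725, 0.689, -0.0]
force: [0.3, 0.7, 0.7]
finger_gap: 0.55
grip_force: 0.0
```

```bash
python3 -m creep '-0.35 0 1 0 0 0;0 0 1 0 0 0;0 0 1 0 0 0;0 0 1 0 0 0;0 0 1 0 0 0;0 0 0.8 0 0 0;0 0 0.6 0 0 0;0 0 0.6 0 0 0;0 0 0.4 0 0 0;0 0 0 0 0 0;0 0 0 0 0 0' && python3 -c "
from h import *
cv2.imwrite('pics/g1.png',eyes.get_image('side')[180:330,250:450,::-1].repeat(4,0).repeat(4,1))"
```

```text
clock: 7.18
eef_pos: [0.5509, -0.3541, 0.0371]
orientation: [0.0, 0.725, 0.689, 0.0]
force: [-0.3, 0.1, 0.7]
finger_gap: 0.552
grip_force: 0.0
```

View pics/g1.png

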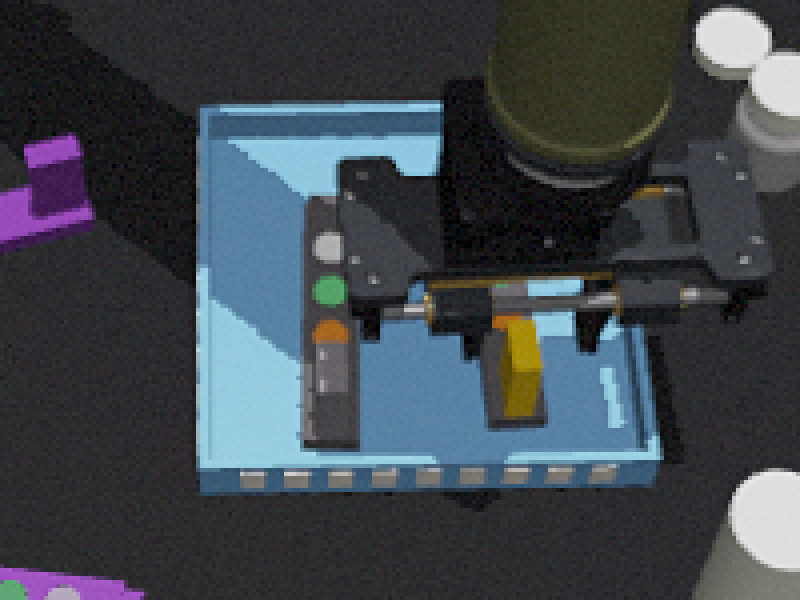

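```bash
python3 -c "
from h import *
P=[[.5509-.03,-.3541,.037],[.5509+.03,-.3541,.037],[.5509,-.3541,.037],[.5507,-.353,.067]]
p=proj('side',P);print(p,(p-[250,180])*4)"
```

```text
[[364.31621697 275.1630814 ]
 [393.40543294 272.29125032]
 [378.89110793 273.72274784]
 [380.15483541 266.06000249]] [[457.26486788 380.65232558]
 [573.62173178 369.16500129]
 [515.56443174 374.89099136]
 [520.61934163 344.24000998]]
```

The fingers straddle the handle, at crop (472,355) and (590,345), but they look about 25 crop px further up than I predicted. I'll check that closer before closing.

```bash
python3 -m creep '0 0 0 0 0 0;0 0 0 0 0 0' && python3 -c "
from h import *
s=eyes.get_image('side')[:,:,::-1]; t=eyes.get_image('top')[:,:,::-1]
cv2.imwrite('pics/g2.png',np.hstack([cv2.resize(s[235:300,350:415],None,fx=6,fy=6,interpolation=cv2.INTER_CUBIC),cv2.resize(t[140:205,335:400],None,fx=6,fy=6,interpolation=cv2.INTER_CUBIC)]))
e=manip.state()['eef_pos'];print(e)
for z in(.1,.15,.2,.25):print(proj('top',[e[0],e[1],z]))"
```

```text
clock: 7.4
eef_pos: [0.5511, -0.3545, 0.0377]
orientation: [0.001, 0.725, 0.689, 0.0]
force: [-0.1, -0.9, 0.2]
finger_gap: 0.55
grip_force: 0.0
[ 0.55095979 -0.35430495  0.03742814]
[[385.98310444 176.28226253]]
[[389.03527726 173.00962197]]
[[392.33901279 169.46700666]]
[[395.92669366 165.61963116]]
```

View pics/g2.png

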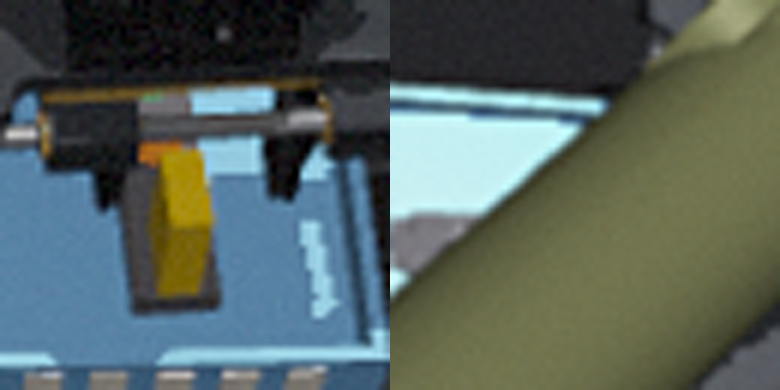

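```bash
python3 -c "
from h import *
for z in(.03,.0377,.05,.06):print(z,unproj('side',[(397.5,268),(368,269.5)],z).round(4).tolist())
print(unproj('side',[(377,284)],.017))"
```

```text
0.03 [[0.5928, -0.3416, 0.03], [0.5317, -0.3384, 0.03]]
0.0377 [[0.591, -0.3457, 0.0377], [0.5304, -0.3425, 0.0377]]
0.05 [[0.5881, -0.3521, 0.05], [0.5283, -0.349, 0.05]]
0.06 [[0.5858, -0.3574, 0.06], [0.5266, -0.3543, 0.06]]
[[ 0.54666233 -0.36663434  0.017     ]]
```

```bash
python3 -c "
from h import *
P=[[.551+a,-.354+b,.108] for a in(-.095,.095) for b in(-.0375,.0375)]
p=proj('side',P);print(p,(p-[250,180])*4)"
```

```text
[[336.05370053 278.36405757]
 [331.07126536 244.06588956]
 [435.54446983 268.54525555]
 [426.34026493 235.14316806]] [[344.21480214 393.4562303 ]
 [324.28506143 256.26355824]
 [742.17787932 354.18102219]
 [705.36105972 220.57267224]]
```

The finger image fits tips about 35 mm higher than reported, or else a different finger shape. A gentle close will tell: a gap near 0.16 means it has the handle.

```bash
python3 -m creep '0 0 0 0 0 0;0 0 0 0 0 0;0 0 0 0 0 0;0 0 0 0 0 0;0 0 0 0 0 0;0 0 0 0 0 0;0 0 0 0 0 0;0 0 0 0 0 0;0 0 0 0 0 0;0 0 0 0 0 0' 0 8
```

```text
clock: 8.33
eef_pos: [0.5506, -0.354, 0.0367]
orientation: [-0.0, 0.725, 0.689, 0.0]
force: [0.4, -0.6, -0.3]
finger_gap: 0.009
grip_force: 0.0
```

```bash
python3 -c "
from h import *
s=eyes.get_image('side')[:,:,::-1]
cv2.imwrite('pics/g3.png',cv2.resize(s[220:310,330:430],None,fx=6,fy=6,interpolation=cv2.INTER_CUBIC))
e=manip.state();print(e['eef_pos'],e['finger_gap'],e['grip_force'],e['force'])"
```

```text
[ 0.55058896 -0.35400289  0.03674745] 0.007814741347178996 0.0 [-0.46027607 -0.43322253  0.85167583]
```

View pics/g3.png

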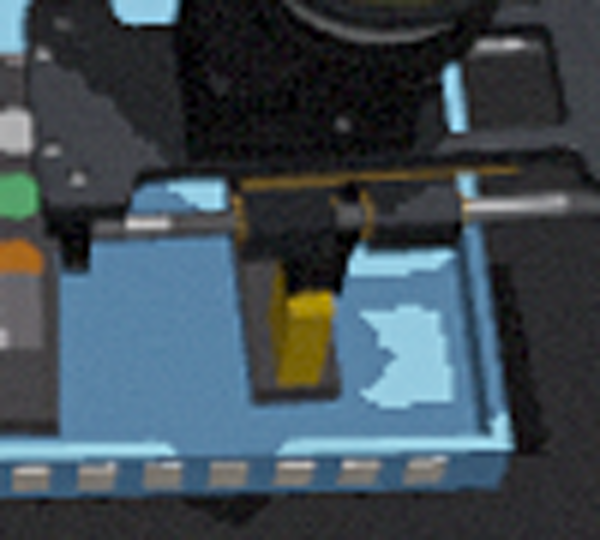

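The gap shut to 0.01, so the fingers closed above the handle. The tip at crop (318,292) triangulates to z≈0.072, while the reported z is 0.037. The true tip is about 35 mm higher than reported, so I'll open and lower in guarded steps.

```bash
python3 -m creep '0 0 0 0 0 0;0 0 0 0 0 0;0 0 0 0 0 0;0 0 0 0 0 0;0 0 0 0 0 0;0 0 0.3 0 0 0;0 0 0.3 0 0 0;0 0 0.3 0 0 0;0 0 0 0 0 0;0 0 0 0 0 0' 0.5 8
python3 -m creep '0 0 0.2 0 0 0;0 0 0.2 0 0 0;0 0 0 0 0 0;0 0 0 0 0 0'
```

```text
clock: 9.22
eef_pos: [0.5501, -0.3537, 0.0179]
orientation: [-0.001, 0.725, 0.689, -0.0]
force: [0.4, 0.4, -1.1]
finger_gap: 0.499
grip_force: 0.0
clock: 9.55
eef_pos: [0.5504, -0.3539, 0.0105]
orientation: [-0.0, 0.725, 0.689, -0.0]
force: [0.5, 0.4, -0.2]
finger_gap: 0.499
grip_force: 0.0
```

```bash
python3 -c "
from h import *
s=eyes.get_image('side')[:,:,::-1]
cv2.imwrite('pics/g4.png',cv2.resize(s[220:310,330:430],None,fx=6,fy=6,interpolation=cv2.INTER_CUBIC))
e=manip.state();print(e['eef_pos'],e['finger_gap'],e['grip_force'],e['force'])
print((proj('side',[[.5506-.032,-.3635,.0115],[.5506+.032,-.3635,.0115],[.5506-.032,-.3635,.048],[.5506+.032,-.3635,.048]])-[330,220])*6)"
```

```text
[ 0.55056964 -0.35402075  0.01070065] 0.4992293584462482 0.0 [-0.06136943 -0.10158602  0.73348145]
[[198.18254448 391.25774365]
 [381.78642169 372.85887886]
 [206.10182691 341.09443287]
 [394.81534127 322.41944471]]
```

View pics/g4.png

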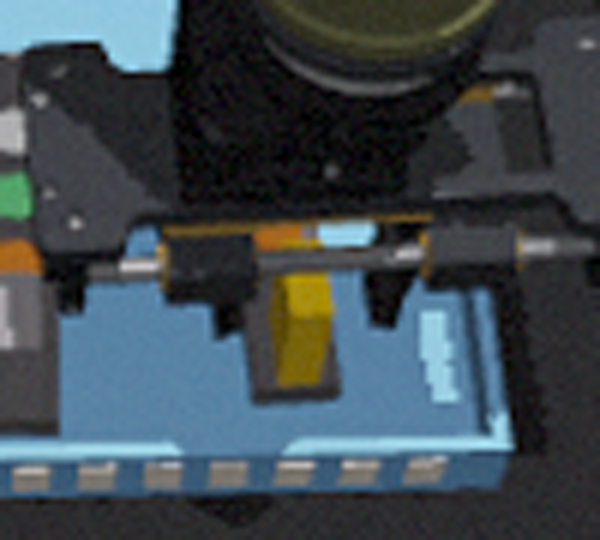

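The tips now show at crop (228,338) and (382,325), which fits a true z of about 0.048 either side of the handle. I'll lower 14 mm more, close and lift.

```bash
python3 -m creep '0 0 0.2 0 0 0;0 0 0.2 0 0 0;0 0 0.2 0 0 0;0 0 0.1 0 0 0;0 0 0 0 0 0;0 0 0 0 0 0'; python3 -m creep '0 0 0 0 0 0;0 0 0 0 0 0;0 0 0 0 0 0;0 0 0 0 0 0;0 0 0 0 0 0;0 0 0 0 0 0;0 0 0 0 0 0;0 0 0 0 0 0;0 0 0 0 0 0;0 0 0 0 0 0' 0 35
```

```text
clock: 10.1
eef_pos: [0.5504, -0.3539, -0.0036]
orientation: [-0.0, 0.725, 0.689, -0.0]
force: [-0.6, -0.5, -0.1]
finger_gap: 0.498
grip_force: 0.0
clock: 10.93
eef_pos: [0.5507, -0.3541, -0.0032]
orientation: [0.0, 0.725, 0.689, 0.0]
force: [0.4, -0.2, -0.0]
finger_gap: 0.156
grip_force: 35.0
```

Gap 0.156 is about 14 mm, so the handle is held. Lift and carry to in front of the slot.

```bash
python3 -m creep '0 0 -0.5 0 0 0;0 0 -1 0 0 0;0 0 -1 0 0 0;0 0 -1 0 0 0;0 0 -1 0 0 0;0 0 -1 0 0 0;0 0 -0.5 0 0 0;0 0 0 0 0 0'
python3 -m creep '0.5 -0.2 0 0 0 0;0.95 -0.37 0 0 0 0;0.95 -0.37 0 0 0 0;0.95 -0.37 0 0 0 0;0.95 -0.37 0 0 0 0;0.95 -0.37 0 0 0 0;0.95 -0.37 0 0 0 0;0.95 -0.37 0 0 0 0;0.95 -0.37 0 0 0 0;0.95 -0.37 0 0 0 0;0.95 -0.37 0 0 0 0;0.95 -0.37 0 0 0 0;0.95 -0.37 0 0 0 0;0.95 -0.37 0 0 0 0;0.95 -0.37 0 0 0 0;0.5 -0.2 0 0 0 0;0 0 0 0 0 0.5;0 0 0 0 0 0.4;0 0 0 0 0 0;0 0 0 0 0 0'
```

```text
clock: 11.6
eef_pos: [0.5518, -0.3552, 0.1197]
orientation: [0.002, 0.725, 0.688, 0.001]
force: [0.6, -0.4, -1.5]
finger_gap: 0.163
grip_force: 35.0
clock: 13.27
eef_pos: [0.4526, -0.0621, 0.1156]
orientation: [-0.001, 0.746, 0.666, -0.001]
force: [0.2, 1.0, -1.9]
finger_gap: 0.154
grip_force: 35.0
```

```bash
python3 -m creep '0 0 1 0 0 0;0 0 1 0 0 0;0 0 1 0 0 0;0 0 0.8 0 0 0;0 0 0.4 0 0 0;0 0 0.22 0 0 0;0 0 0 0 0 0;0 0 0 0 0 0;0 0 0 0 0 0;0 0 0 0 0 0' && python3 -c "
from h import *
s=eyes.get_image('side')[:,:,::-1]; t=eyes.get_image('top')[:,:,::-1]
cv2.imwrite('pics/s_full.png',s);cv2.imwrite('pics/t_full.png',t)
r=lambda im,x,y,w,h:cv2.resize(im[y:y+h,x:x+w],None,fx=5,fy=5,interpolation=cv2.INTER_CUBIC)
cv2.imwrite('pics/i1.png',np.hstack([r(s,280,80,80,120),r(t,190,165,80,120)]))
e=manip.state();print(e['eef_pos'],e['orientation'],e['force'])"
```

```text
clock: 14.1
eef_pos: [0.4549, -0.0625, 0.0293]
orientation: [0.0, 0.746, 0.665, 0.001]
force: [-0.8, -0.5, -1.3]
finger_gap: 0.158
grip_force: 35.0
[ 0.45457421 -0.06252989  0.02900616] [2.75958910e-04 7.46440056e-01 6.65452242e-01 6.92457014e-04] [-0.30861063 -0.54882437 -1.47449784]
```

View pics/i1.png

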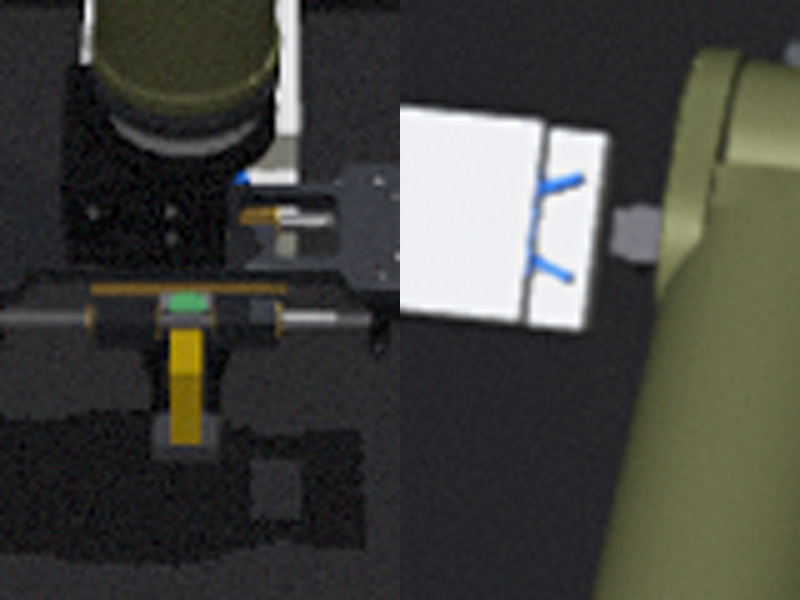

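The top crop shows the nose at (612–660, 207–262), centred at v≈234. The cheek midline runs (537,223)→(577,229), which extends to v≈234 at the nose, so the bar looks lined up. I'll check it in numbers.

```bash
python3 -c "
from h import *
T=lambda a:[(190+(u-399.5)/5-.5,165+(v+.5)/5-.5) for u,v in a]
c=unproj('top',T([(541,189),(533,258),(582,179),(572,279)]),.05)
b=unproj('top',T([(604,135),(585,328)]),.034);f=unproj('top',T([(547,120),(525,324)]),.061)
n=unproj('top',T([(613,209),(613,258),(640,208),(640,262)]),.043)
pr=lambda s,A:print(s,A.round(4)[:,:2].tolist(),A.mean(0).round(4)[:2])
pr('cheekmouth',c[:2]);pr('cheekouter',c[2:]);pr('apron',b);pr('bayfront',f);pr('nose',n[:2]);pr('blade',n[2:])
e=manip.state();print(e['eef_pos'], 90-np.degrees(2*np.arctan2(e['orientation'][2],e['orientation'][1])))
d=np.array([np.sin(np.radians(6.5)),np.cos(np.radians(6.5))]);pp=np.array([d[1],-d[0]])
print([(x.mean(0)[:2]@pp).round(4) for x in(c[:2],c[2:],b,f,n[:2],n[2:])], e['eef_pos'][:2]@pp)
s=cv2.imread('pics/s_full.png');m=(s[:,:,2]>120)&(s[:,:,0]<60)&(s[:,:,1]>90);ys,xs=np.where(m);k=(xs>300)&(xs<340)&(ys>120)&(ys<190);print(xs[k].min(),xs[k].max(),ys[k].min(),ys[k].max())
for z in (.082,.096,.11):print(z,unproj('side',[(316.6,145.5),(316.6,150.0)],z).round(4).tolist())
"
```

```text
cheekmouth [[0.4947, 0.1123], [0.456, 0.1167]] [0.4754 0.1145]
cheekouter [[0.4999, 0.0893], [0.4438, 0.0949]] [0.4718 0.0921]
apron [[0.5269, 0.0795], [0.4173, 0.0904]] [0.4721 0.0849]
bayfront [[0.5321, 0.1069], [0.4185, 0.1189]] [0.4753 0.1129]
nose [[0.4834, 0.073], [0.4557, 0.0731]] [0.4696 0.0731]
blade [[0.4837, 0.0578], [0.4532, 0.0579]] [0.4684 0.0579]
[ 0.45457421 -0.06252989  0.02900616] 6.565912544514191
[np.float64(0.4593), np.float64(0.4584), np.float64(0.4594), np.float64(0.4594), np.float64(0.4583), np.float64(0.4588)] 0.4587307220256541
314 334 122 167
0.082 [[0.4582, -0.0339, 0.082], [0.4567, -0.0476, 0.082]]
0.096 [[0.4568, -0.0464, 0.096], [0.4554, -0.06, 0.096]]
0.11 [[0.4555, -0.059, 0.11], [0.454, -0.0723, 0.11]]
```

Slot and nose agree within about 1 mm laterally and in yaw. Lower 1.5 mm and go in slowly.

```bash
cat > chk.py <<'E'
import sys
from station import manip
s=manip.state();f=s['force'];p=s['eef_pos']
ax=-(f[0]*.1132+f[1]*.9936); lat=f[0]*.9936-f[1]*.1132
tip=p[0]*.1132+p[1]*.9936+.136-(.4757*.1132+.1144*.9936)
print(f"t {s['clock']:.2f} tip {1e3*tip:.1f} z {1e3*p[2]:.1f} push {ax:.1f} lat {lat:.1f} fz {f[2]:.1f}")
sys.exit(ax>float(sys.argv[1]) or abs(lat)>15 or abs(f[2])>15)
E
python3 -m creep '0 0 0.08 0 0 0;0.2 0 0 0 0 0;0.3 0 0 0 0 0;0.3 0 0 0 0 0;0.3 0 0 0 0 0;0.3 0 0 0 0 0;0.3 0 0 0 0 0;0 0 0 0 0 0' >/dev/null && python3 chk.py 8 && python3 -m creep '0.1 0 0 0 0 0;0.1 0 0 0 0 0;0.1 0 0 0 0 0;0.1 0 0 0 0 0;0 0 0 0 0 0'>/dev/null && python3 chk.py 8 && python3 -m creep '0.1 0 0 0 0 0;0.1 0 0 0 0 0;0.1 0 0 0 0 0;0.1 0 0 0 0 0;0 0 0 0 0 0'>/dev/null && python3 chk.py 8
```

```text
t 14.87 tip -6.5 z 26.7 push 1.4 lat -0.3 fz -2.0False
```

```bash
sed -i 's/sys.exit(\(.*\))$/sys.exit(int(\1))/' chk.py
python3 -m creep '0.1 0 0 0 0 0;0.1 0 0 0 0 0;0.1 0 0 0 0 0;0.1 0 0 0 0 0;0 0 0 0 0 0'>/dev/null && python3 chk.py 8 && python3 -m creep '0.1 0 0 0 0 0;0.1 0 0 0 0 0;0.1 0 0 0 0 0;0.1 0 0 0 0 0;0 0 0 0 0 0'>/dev/null && python3 chk.py 8 && python3 -m creep '0.1 0 0 0 0 0;0.1 0 0 0 0 0;0.1 0 0 0 0 0;0.1 0 0 0 0 0;0 0 0 0 0 0'>/dev/null && python3 chk.py 8 && python3 -m creep '0.1 0 0 0 0 0;0.1 0 0 0 0 0;0.1 0 0 0 0 0;0.1 0 0 0 0 0;0 0 0 0 0 0'>/dev/null && python3 chk.py 8
```

```text
t 15.28 tip 0.0 z 26.8 push 1.1 lat -0.9 fz -2.5
t 15.70 tip 8.2 z 26.8 push -0.1 lat 0.1 fz -1.8
t 16.12 tip 16.2 z 26.8 push 0.8 lat 0.0 fz -2.5
t 16.53 tip 24.2 z 26.8 push 0.1 lat 0.4 fz -2.6
```

```bash
python3 -m creep '0.1 0 0 0 0 0;0.1 0 0 0 0 0;0.1 0 0 0 0 0;0.1 0 0 0 0 0;0 0 0 0 0 0'>/dev/null && python3 chk.py 9 && python3 -m creep '0.1 0 0 0 0 0;0.1 0 0 0 0 0;0.1 0 0 0 0 0;0 0 0 0 0 0'>/dev/null && python3 chk.py 10 && python3 -m creep '0.1 0 0 0 0 0;0.1 0 0 0 0 0;0.1 0 0 0 0 0;0 0 0 0 0 0'>/dev/null && python3 chk.py 10 && python3 -m creep '0.1 0 0 0 0 0;0.1 0 0 0 0 0;0.1 0 0 0 0 0;0 0 0 0 0 0'>/dev/null && python3 chk.py 10 && python3 -m creep '0.1 0 0 0 0 0;0.1 0 0 0 0 0;0.1 0 0 0 0 0;0 0 0 0 0 0'>/dev/null && python3 chk.py 10 && python3 -m creep '0.1 0 0 0 0 0;0.1 0 0 0 0 0;0 0 0 0 0 0'>/dev/null && python3 chk.py 10
```

```text
t 16.95 tip 32.2 z 26.8 push -0.7 lat 0.1 fz -2.4
t 17.28 tip 38.2 z 26.8 push -0.5 lat 0.4 fz -1.2
t 17.62 tip 44.2 z 26.8 push -0.9 lat 0.4 fz -1.4
t 17.95 tip 50.1 z 26.8 push -0.5 lat -0.0 fz -1.8
t 18.28 tip 52.6 z 26.6 push 7.3 lat 0.6 fz -0.8
t 18.53 tip 56.7 z 26.6 push 6.7 lat -0.4 fz -1.1
```

```bash
python3 -m creep '0.1 0 0 0 0 0;0.1 0 0 0 0 0;0 0 0 0 0 0'>/dev/null && python3 chk.py 10.5 && python3 -m creep '0.05 0 0 0 0 0;0.05 0 0 0 0 0;0 0 0 0 0 0'>/dev/null && python3 chk.py 10.5 && python3 -m creep '0.05 0 0 0 0 0;0.05 0 0 0 0 0;0 0 0 0 0 0'>/dev/null && python3 chk.py 10.5 && python3 -m creep '0.05 0 0 0 0 0;0.05 0 0 0 0 0;0 0 0 0 0 0'>/dev/null && python3 chk.py 10.5 && python3 -m creep '0.05 0 0 0 0 0;0.05 0 0 0 0 0;0 0 0 0 0 0'>/dev/null && python3 chk.py 10.5 && python3 -m creep '0.05 0 0 0 0 0;0.05 0 0 0 0 0;0 0 0 0 0 0'>/dev/null && python3 chk.py 10.5 && python3 -m creep '0.05 0 0 0 0 0;0.05 0 0 0 0 0;0 0 0 0 0 0'>/dev/null && python3 chk.py 10.5 && python3 -m creep '0.05 0 0 0 0 0;0.05 0 0 0 0 0;0 0 0 0 0 0'>/dev/null && python3 chk.py 10.5 && python3 -m creep '0.05 0 0 0 0 0;0.05 0 0 0 0 0;0 0 0 0 0 0'>/dev/null && python3 chk.py 10.5
```

```text
t 18.78 tip 61.2 z 26.6 push 5.7 lat 0.8 fz -1.2
t 19.03 tip 62.9 z 26.6 push 6.7 lat 0.8 fz -0.3
t 19.28 tip 64.8 z 26.5 push 6.0 lat -0.0 fz -0.9
t 19.53 tip 66.8 z 26.5 push 6.6 lat 0.4 fz -1.4
t 19.78 tip 68.7 z 26.5 push 7.0 lat -0.0 fz -0.8
t 20.03 tip 70.8 z 26.5 push 6.9 lat -0.4 fz -1.0
t 20.28 tip 72.4 z 26.5 push 6.8 lat 0.7 fz -1.2
t 20.53 tip 74.1 z 26.5 push 7.4 lat -0.1 fz -0.1
t 20.78 tip 75.8 z 26.5 push 7.9 lat -0.9 fz -0.7
```

```bash
python3 -m creep '0.05 0 0 0 0 0;0.05 0 0 0 0 0;0 0 0 0 0 0'>/dev/null && python3 chk.py 11 && python3 -m creep '0.05 0 0 0 0 0;0.05 0 0 0 0 0;0 0 0 0 0 0'>/dev/null && python3 chk.py 11 && python3 -m creep '0.05 0 0 0 0 0;0.05 0 0 0 0 0;0 0 0 0 0 0'>/dev/null && python3 chk.py 11 && python3 -m creep '0.05 0 0 0 0 0;0.05 0 0 0 0 0;0 0 0 0 0 0'>/dev/null && python3 chk.py 11 && python3 -m creep '0.05 0 0 0 0 0;0.05 0 0 0 0 0;0 0 0 0 0 0'>/dev/null && python3 chk.py 11 && python3 -m creep '0.05 0 0 0 0 0;0.05 0 0 0 0 0;0 0 0 0 0 0'>/dev/null && python3 chk.py 11 && python3 -m creep '0.05 0 0 0 0 0;0.05 0 0 0 0 0;0 0 0 0 0 0'>/dev/null && python3 chk.py 11 && python3 -m creep '0.05 0 0 0 0 0;0.05 0 0 0 0 0;0 0 0 0 0 0'>/dev/null && python3 chk.py 11
```

```text
t 21.03 tip 76.1 z 26.5 push 12.1 lat 0.5 fz 2.0
```

The tip stalled at 76 mm and the push jumped from 7.9 to 12.1 N. One more small push will confirm the stop.

```bash
python3 -m creep '0.05 0 0 0 0 0;0 0 0 0 0 0;0 0 0 0 0 0'>/dev/null; python3 chk.py 16; python3 -m creep '0 0 0 0 0 0;0 0 0 0 0 0'>/dev/null; python3 chk.py 16
```

```text
t 21.28 tip 76.1 z 26.5 push 15.2 lat -0.8 fz 3.2
t 21.45 tip 76.1 z 26.6 push 15.3 lat -1.0 fz 2.7
```

```bash
python3 -m creep '-0.05 0 0 0 0 0;-0.05 0 0 0 0 0;-0.05 0 0 0 0 0;0 0 0 0 0 0;0 0 0 0 0 0'>/dev/null; python3 chk.py 16; python3 -m creep '0 0 0 0 0 0;0 0 0 0 0 0;0 0 0 0 0 0;0 0 0 0 0 0;0 0 0 0 0 0;0 0 0 0 0 0' 0.4; python3 chk.py 16
```

```text
t 21.87 tip 76.2 z 26.5 push 7.4 lat 0.6 fz 0.1
clock: 22.37
eef_pos: [0.468, 0.059, 0.0269]
orientation: [-0.0, 0.746, 0.666, 0.0]
force: [0.2, 0.1, -0.2]
finger_gap: 0.395
grip_force: 0.0
t 22.37 tip 80.1 z 26.9 push -0.1 lat 0.2 fz -0.2
```

```bash
python3 -m creep '0 0 -0.4 0 0 0;0 0 -0.6 0 0 0;0 0 -1 0 0 0;0 0 -1 0 0 0;0 0 -1 0 0 0;0 0 -1 0 0 0;-1 0 -1 0 0 0;-1 0 -1 0 0 0;-1 0 -1 0 0 0;-1 0 -1 0 0 0;-1 0 -1 0 0 0;-1 0 -1 0 0 0;-1 0 0 0 0 0;-1 0 0 0 0 0;-1 0 0 0 0 0;-1 0 0 0 0 0;0 0 0 0 0 0;0 0 0 0 0 0' && python3 -c "
from h import *
s=eyes.get_image('side')[:,:,::-1]; t=eyes.get_image('top')[:,:,::-1]
r=lambda im,x,y,w,h:cv2.resize(im[y:y+h,x:x+w],None,fx=5,fy=5,interpolation=cv2.INTER_CUBIC)
cv2.imwrite('pics/f1.png',np.hstack([r(s,280,60,80,120),r(t,190,165,80,120)]))"
```

```text
clock: 23.87
eef_pos: [0.4448, -0.1411, 0.2473]
orientation: [-0.0, 0.747, 0.664, 0.001]
force: [-0.3, 0.2, -0.4]
finger_gap: 0.399
grip_force: 0.0
```

View pics/f1.png

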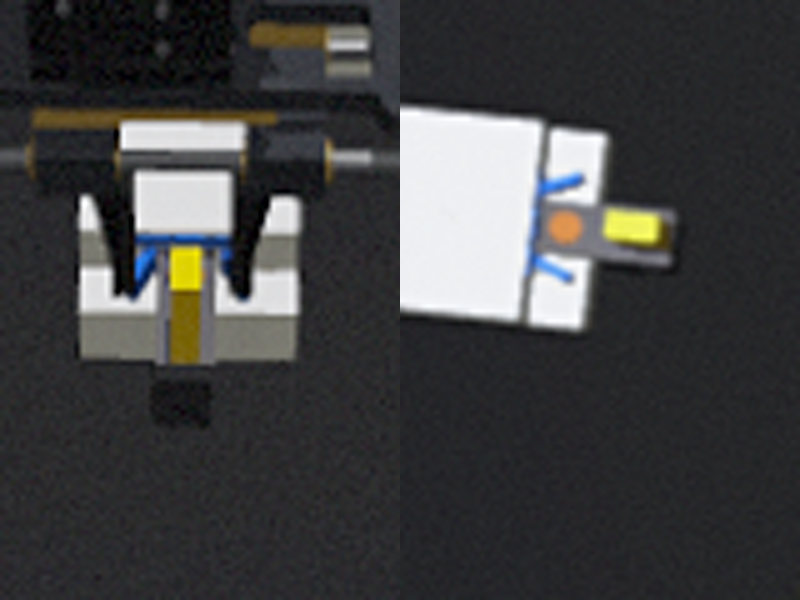

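The bar sits straight between the cheeks with only the orange window outside. The top crop has the handle top at (632,226) and the rear end at (671,237). I'll check the depth against 76 mm.

```bash
python3 -c "
from h import *
T=lambda u,v:[(190+(u-399.5)/5-.5,165+(v+.5)/5-.5)]
S=lambda u,v:[(280+(u+.5)/5-.5,60+(v+.5)/5-.5)]
for n,p,o in((unproj('top',T(632,226),.096)[0],0,136),(unproj('side',S(186,268),.096)[0],0,136),(unproj('top',T(673,238),.046)[0],0,151)):
  print(n.round(4),'tip', round(1e3*((n[0]-.4757)*.1132+(n[1]-.1144)*.9936)+o,1),'lat',round(1e3*((n[0]-.4757)*.9936-(n[1]-.1144)*.1132),1))"; python3 chk.py 9
```

```text
[0.468  0.0543 0.096 ] tip 75.5 lat -0.9
[0.4684 0.0564 0.096 ] tip 77.5 lat -0.6
[0.466  0.0389 0.046 ] tip 74.9 lat -1.1
t 23.97 tip -119.4 z 247.0 push -0.2 lat 0.3 fz -0.0
```

The tip measures 75–77.5 mm in the pictures, matching the 76 mm felt at the stop, so the bar did not spring back. Handing in.

```bash
python3 -c "
from station import manip
print(manip.sign_off())"
```

```text
the job is handed in; nothing more can be done
None
```

The yellow bar is in the slot against the hard stop, about 76 mm in, with a highest measured push of 15.3 N; it was released and the job handed in at about 24 s, but no verdict came back.

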